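Gauge an offset lever's hub and hold it over the welding jig

ROBOT

A 6-joint arm with a two-finger parallel gripper is mounted at the origin on the work surface. World frame = base frame: x ahead of the robot, y to its left, z up, the work surface at z = 0. Lengths are in m, angles in rad, forces in N, time in s.
With the tool pointing down it reaches from about 0.225 to 0.875 m from the base axis. Payload 3.4 kg.
Tool frame: the origin (TCP) lies at the very end of the fingers, on their centre line; the grasp point (between the pads) lies 19 mm behind it; z points along the fingers, x is the direction in which the jaws open and shut, and the axes are right-handed (so a half turn about z gives the same grasp; the last joint's range is limited). The gripper opens to 85 mm and grips with 20 to 120 N. Pads are 22 mm wide; open, the fingers measure 114 mm over their backs; the gripper's body (76 mm by 85 mm) begins 54 mm behind the grasp point. The pads swing forward as they close: fully open they stand 13 mm farther back than shut.
Start: joints at [-1.364, 0.276, 1.505, -0, 1.361, -0.121], TCP at [0.185, -0.544, 0.231] pointing down, gripper open.
Joint ranges: [-2.89, 2.89], [-0.75, 2.08], [0.22, 2.7], [-1.18, 4.32], [0.11, 2.71], [-2.7, 2.7]. Speed limits (rad/s): [2.57, 2.57, 3.14, 3.14, 3.14, 3.14].

INTERFACE

Orientations are given as a unit quaternion [w, x, y, z].
In Python, from rig import manip gives the robot as it stands.
- The arm moves only by the tool send_rows, never from a script. Its argument "increments" is a list of rows, each a list of 5 numbers: the opening, from 0 (shut) to 1 (fully open), then the shift along the tool's x, y, z in m, then the turn about the tool's z in rad. A call has 1 to 8 rows; each row shifts and turns the commanded pose from where the row before left it, along the tool's axes as they then stand; what a row does not reach is not made up. A row lasts 1/8 s, in which the tool goes at most 62.5 mm and 10.7 degrees, less where a joint would pass 70% of its speed; a pose out of reach is approached as far as the arm can. A call is refused whole if a number of a shift passes 0.0625 or a number of a turn 0.188, either way. A call with a gripper value outside its range is refused whole. The fingers move at their own pace and stop on an object; "squeeze" is the grip in N (left out, the last holds). Time passes only in rows, so rows that do not move let the fingers close. It gives the time, the measured TCP pose, the force and the opening at its end, in the units of the state.
- manip.get_state(): the state, without advancing time (a new reading comes with each control period).
- manip.get_image(name): name is "side" or "top"; returns the picture (400x640x3 uint8, red, green, blue); there is no depth.
- manip.calibration(name): a dict with "fx", "fy", "cx", "cy" (pixels), "distortion" ([k1, k2, p1, p2, k3] as OpenCV has them; the pictures are not rectified), "camera_from_world" (4x4, takes a point from world to camera coordinates). Camera axes: x right, y up, looking along -z (the intrinsics and any distortion apply to the point x, -y, -z); pixel columns grow to the right and rows downward; lengths in m; the calibration is good to about 2 mm. A picture is of the moment at which its call begins. calibration takes no time and is no camera call.
- manip.sign_off(): hands the job in, once; it reports no verdict.
The state is a dict: "clock": time; "qpos": joint angles; "qd": joint speeds; "effort": joint torques, N m; "position": TCP position; "ee_rot": TCP orientation; "contact_force": force on the tool from outside, world axes, zero at the start; "moment": the same for the moment, N m; "width": finger opening in m.
Only numpy, scipy, OpenCV 4.12 (cv2) and the standard library are available. Lean on these libraries where they do the work, as an engineer would, in place of code of your own. Each camera call takes 0.05 s, during which the arm holds its last target.

TASK

Slide the bench caliper's jaw gently shut until both jaws press on the lever's hub, keep it there a moment, then back the jaw off again by a centimetre or more. Then lift the lever by its balance point and hold it level and still over the welding jig, hub centred over the pin and eye over the rest, its underside about 3 cm above the top of the pin, touching nothing but the fingers. Finish while holding it there, do not put it down or let go; do not tip the lever over and leave the other things on the table alone.

Things in the scene. Friction and masses are not known exactly. Their poses are not given: they have to be found in the camera images.
- lever: offset lever, plain steel, 0.64 to 0.86 kg, standing level on the table, hub between the caliper's jaws. Heavy round hub (diameter 44, height 44, upright bore 20), slim straight bar (20 wide, from 22 to 34 above the underside), small eye boss at the far end (diameter 22, height 36). Origin: centre of the hub's underside; x along the bar from hub to eye, z up. Drags over the table with up to 10 N
- lever_balance (a point): balance point (centre of mass along the bar) of the lever: on the bar's centre line, 48 mm from the hub's axis towards the eye, 28 mm above the underside. The bar is free between 22 and 139 mm from the hub's axis
- lever_tip (a point): centre of the underside of the lever's eye boss, 150 mm from the hub's axis
- caliper: bench caliper fixed to the table, steel: level beam 210 long, 14 wide, top 36 above the table. Origin on the table, where the hub stands; x along the beam, the way the sliding jaw opens; y from the beam (at y = -55) to the jaws' ends (y = +8). Jaws 14 thick, from 6 to 28 above the table. The lever's bar points about along +y
- anvil: fixed jaw of the caliper (origin the same as the caliper's); its flat face looks along the caliper's +x and stands at x = -40
- jaw (a joint): sliding jaw: gap between the jaw faces in m (0 = shut empty, 0.09 = fully open, about 0.044 when both touch the hub). Slides with about 1.5 N friction, stays where left. Shutting it pushes the loose lever a few mm over the table against the fixed jaw: up to 12 N; about 15 N presses the hub firmly between both
- jaw_tab (a point): where to hold the sliding jaw: point 64 above the table on the upright tab (10 thick along the beam, 28 wide across it, 42 to 78 above the table) on top of its slide (40 long, 28 wide). It moves with the jaw, 20 mm behind its face: in the caliper's frame at x = gap - 20, y = -55
- jig: tack-welding jig fixed to the table, steel: base plate 215 x 60 x 12, a round shoulder (diameter 36, top 35 above the table) with a locating pin (diameter 16, top 60 above the table), and at the other end a rest block (30 x 44, top 35) with two small cheeks (top 49). Origin on the table under the pin; x from the pin to the rest
- jig_pin (a point): centre of the top of the jig's locating pin, 60 above the table
- jig_rest (a point): centre of the top of the jig's rest block, 150 mm from the pin's axis, 35 above the table, between the cheeks
- hammer: bystander: hammer with wooden handle, lying
- wrench: bystander: steel wrench, lying
- flange: bystander: flat steel ring, diameter 84, 14 high
- angle: bystander: offcut of angle iron, 120 x 40 x 40
- can: bystander: white spray can, diameter 54, about 110 high
- magnet: bystander: small grey magnet block 45 x 28 x 22
Things that resemble listed ones, but are neither listed nor needed, are in the scene too. What is shaped like the caliper but blue, purple or turquoise is not meant.

How it is judged:
On the way, in this order (a step that is already met when the one before it is completed fails the run):
1. the caliper's jaws are shut on the hub and press on it (contact force between lever and anvil above 1.5 N and value of joint jaw between 0.041 and 0.047 m and height (world z) of lever below 0.01 m), for 0.2 s.
2. the sliding jaw is backed off, the lever still standing on the table (value of joint jaw above 0.05 m and height (world z) of lever below 0.01 m), for 0.1 s.
3. the lever is lifted by its balance point (height (world z) of lever above 0.05 m and x of the grasp point in the frame of lever between 0.028 and 0.068 m), for 0.2 s.
At the end, for the whole second after the job is handed in: lever held still and level (5 degrees), gripped within 20 mm of its balance point along the bar; hub within 12 mm of the pin's axis, eye within 20 mm of the rest from above; underside 10 to 60 mm above the pin's top, clear of the jig; jaw gap over 50 mm (horizontal distance between lever and jig_pin below 0.012 m and horizontal distance between lever_tip and jig_rest below 0.02 m and height (world z) of lever between 0.07 and 0.12 m and angle between lever's own z axis and vertical below 0.09 rad and x of the grasp point in the frame of lever between 0.028 and 0.068 m and contact force between lever and the fingers above 2 N and contact force between lever and jig below 0.1 N and linear speed of lever below 0.02 m/s and value of joint jaw above 0.05 m); the arm keeps its last pose, push and grip.
It fails at once if the hub is squeezed hard (over 45 N) in the caliper (contact force between lever and anvil above 45 N).
It fails at once if the lever is tipped over (angle between lever's own z axis and vertical above 0.4 rad).
It fails at once if a bystander is disturbed (moved over 30 mm) (distance of any of hammer, wrench, flange, angle, can, magnet from where it was at the start of the episode above 0.03 m).
It also fails if it takes over 51 s, if anything falls off the work surface, if the arm or the gripper's body presses on something with over 40 N, if the wrist force passes 120 N, or if a joint passes its speed limit or range.

## Working session

There is one attempt and no reset: what is moved stays moved. The work goes in short steps, Python scripts to look and compute and a tool call to move; the robot and the scene stay as the last step left them, time stands still between calls to the robot, and variables do not carry over. Pictures are saved under pics/ and viewed, and the job is handed in when it is done.

Besides the shell and the picture viewer there is one more tool, called as a command line: name --pt "numbers of a row" for each row, then --argument value for the rest. send_rows: Moves the arm, as the interface text tells. Its arguments: {"type":"object","properties":{"increments":{"type":"array","items":{"type":"array","items":{"type":"number"}}},"squeeze":{"type":"number"}},"required":["increments"]}

```bash
mkdir -p pics; ls; python3 - <<'E'
from rig import manip
import cv2,json
print(manip.get_state())
for n in("side","top"):
    im=manip.get_image(n); cv2.imwrite(f"pics/{n}0.png",im[:,:,::-1]); print(n,manip.calibration(n))
E
```

```text
pics
{'clock': 0.0, 'qpos': array([-1.36401306e+00,  2.76584770e-01,  1.50615913e+00, -2.56742676e-05,
        1.36067039e+00, -1.21002519e-01]), 'qd': array([-4.77614374e-04, -4.65677236e-05, -1.10303059e-03,  7.91646143e-04,
       -3.27282078e-03, -1.24122279e-03]), 'effort': array([ 1.80505616e-03, -4.16760278e+01, -2.45800316e+01, -1.86541370e-04,
        1.07921090e-02, -1.26977562e-05]), 'position': array([ 0.18499431, -0.54386499,  0.23043517]), 'ee_rot': array([-6.06592599e-04,  8.13004148e-01, -5.82257182e-01, -6.79557946e-04]), 'contact_force': array([-0.30532595, -0.48093364,  0.36955416]), 'moment': array([ 0.00491067, -0.00701437, -0.02382137]), 'width': 0.08518977075861525}
side {'fx': 423.23355269743786, 'fy': 423.23355269743786, 'cx': 311.9057995537514, 'cy': 201.30283276251964, 'distortion': array([-0.05324984,  0.        ,  0.        ,  0.        ,  0.        ]), 'camera_from_world': array([[-0.72006259, -0.69373429,  0.01557551,  0.33740603],
       [ 0.49096937, -0.49348368,  0.71792962, -0.31755955],
       [-0.49036614,  0.52460136,  0.69594142, -0.91605452],
       [ 0.        ,  0.        ,  0.        ,  1.        ]])}
top {'fx': 469.1315708201613, 'fy': 469.1315708201613, 'cx': 312.784364759312, 'cy': 196.9632194800268, 'distortion': array([-0.11154597,  0.        ,  0.        ,  0.        ,  0.        ]), 'camera_from_world': array([[ 0.01561738, -0.99985752,  0.00640668, -0.02841561],
       [ 0.99131325,  0.01632015,  0.13050553, -0.5105033 ],
       [-0.13059149,  0.00431287,  0.99142688, -1.29148893],
       [ 0.        ,  0.        ,  0.        ,  1.        ]])}
```

View pics/side0.png

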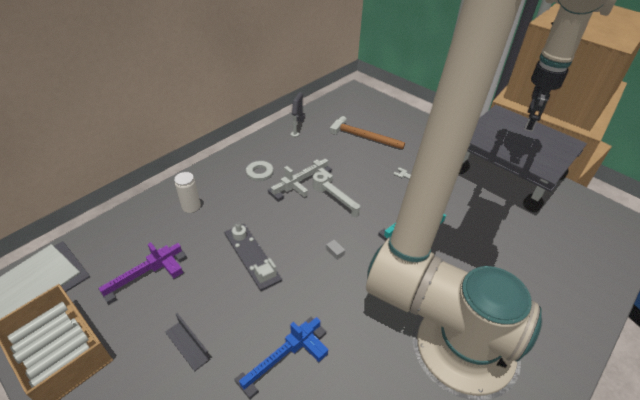

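View pics/top0.png

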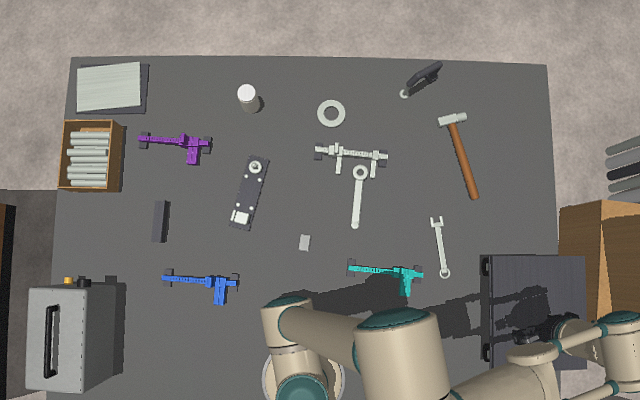

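The top view shows the steel caliper at about (350,155), the lever hub at (360,172) with its eye at (355,226), and the jig with its pin at (256,167) and rest at (240,216). Things that could be mistaken for the caliper are purple (178,145), blue (202,282) and turquoise (386,270). The wrench at (438,245) resembles the lever. I'll check the choice in a close crop.

```bash
python3 - <<'E'
import cv2
t=cv2.imread("pics/top0.png"); s=cv2.imread("pics/side0.png")
cv2.imwrite("pics/c1.png",cv2.resize(t[135:240,300:400],None,fx=5.5,fy=5.5,interpolation=cv2.INTER_CUBIC))
cv2.imwrite("pics/c2.png",cv2.resize(t[145:240,215:285],None,fx=6,fy=6,interpolation=cv2.INTER_CUBIC))
cv2.imwrite("pics/c3.png",cv2.resize(s[145:220,260:370],None,fx=7,fy=7,interpolation=cv2.INTER_CUBIC))
cv2.imwrite("pics/c4.png",cv2.resize(s[215:295,215:295],None,fx=7,fy=7,interpolation=cv2.INTER_CUBIC))
E
```

```text
(no output)
```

View pics/c1.png

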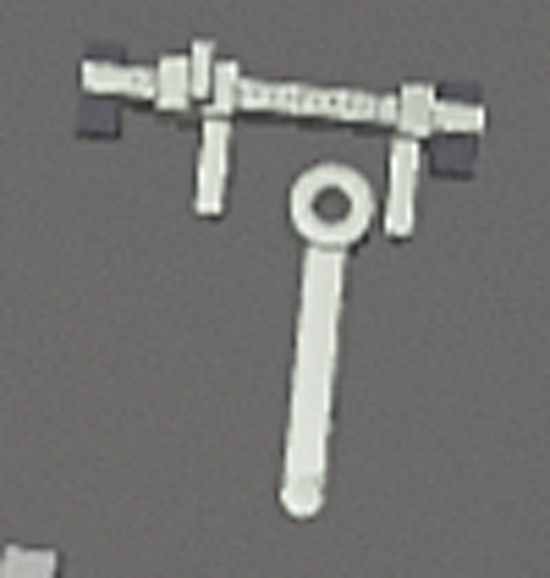

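View pics/c2.png

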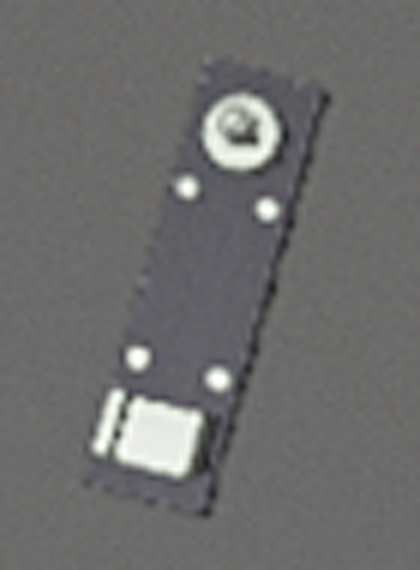

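View pics/c3.png

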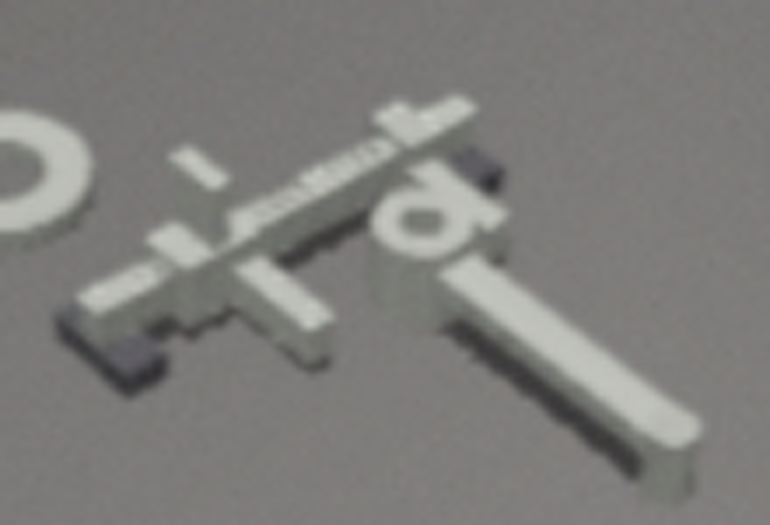

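View pics/c4.png

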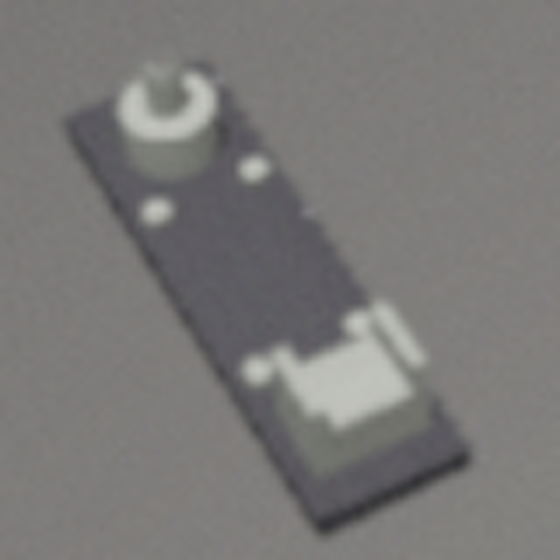

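```bash
cat > h.py <<'E'
import numpy as np, cv2, json
from scipy.optimize import least_squares
from rig import manip
C={n:manip.calibration(n) for n in("side","top")}
def proj(n,P):
    c=C[n];T=c["camera_from_world"];q=np.atleast_2d(P)@T[:3,:3].T+T[:3,3]
    q=q*[1,-1,-1]
    K=np.array([[c["fx"],0,c["cx"]],[0,c["fy"],c["cy"]],[0,0,1]])
    return cv2.projectPoints(q.reshape(-1,1,3),np.zeros(3),np.zeros(3),K,c["distortion"])[0].reshape(-1,2)
def onz(n,uv,z):
    c=C[n];K=np.array([[c["fx"],0,c["cx"]],[0,c["fy"],c["cy"]],[0,0,1]])
    u=cv2.undistortPoints(np.array([[uv]],float),K,c["distortion"])[0,0]
    T=c["camera_from_world"];R=T[:3,:3];o=-R.T@T[:3,3];d=R.T@np.array([u[0],-u[1],-1.])
    return o+d*(z-o[2])/d[2]
def w(p,L):
    x,y,a=p[:3];c,s=np.cos(a),np.sin(a);L=np.atleast_2d(L)
    return np.c_[x+c*L[:,0]-s*L[:,1],y+s*L[:,0]+c*L[:,1],L[:,2]]
def crop(n,uv,x0,y0,f): return ((uv[0]+.5)/f-.5+x0,(uv[1]+.5)/f-.5+y0)
def fit(obs,p0,extra=lambda p,L:L):
    # obs: (cam,pixel,local pt,[moves with jaw])
    def r(p):
        out=[]
        for o in obs:
            L=np.array(o[2],float)
            if len(o)>3: L=L+[p[3],0,0]
            out.append(proj(o[0],w(p,L))[0]-o[1])
        return np.concatenate(out)
    s=least_squares(r,p0,loss="soft_l1"); return s.x,s.fun.reshape(-1,2)
E
cat > m.py <<'E'
from h import *
np.set_printoptions(precision=4,suppress=True)
t=lambda u,v:crop("top",(u,v),300,135,5.5); s=lambda u,v:crop("side",(u,v),260,145,7)
lev=[("top",t(332,206),(0,0,.044)),("top",t(302,498),(.15,0,.036)),("side",s(424,224),(0,0,.044))]
p,r=fit(lev,[.54,-.1,np.pi]);print("lever",p,r.round(2).tolist())
cal=[("top",t(390,142),(-.040,-.048,.028)),("top",t(387,235),(-.040,.008,.028)),("top",t(412,237),(-.054,.008,.028)),
("top",t(229,122),(0,-.048,.028),1),("top",t(222,214),(0,.008,.028),1),("top",t(197,213),(.014,.008,.028),1),
("top",t(203,70),(-.02+.04-.04+.04-.04+.04,-.055,.078),1)]
# jaw: face at x=gap-.04, tab at gap-.02
cal=[("top",t(390,142),(-.040,-.048,.028)),("top",t(387,235),(-.040,.008,.028)),("top",t(412,237),(-.054,.008,.028)),
("top",t(229,122),(-.04,-.048,.028),1),("top",t(222,214),(-.04,.008,.028),1),("top",t(197,213),(-.026,.008,.028),1),
("top",t(203,70),(-.02,-.055,.078),1),("side",s(200,168),(-.02,-.055,.078),1),
("side",s(333,318),(-.04,.008,.028),1),("side",s(303,332),(-.026,.008,.028),1)]
p,r=fit(cal,[.54,-.1,np.pi/2,.085]);print("cal",p,r.round(2).tolist())
g=p[3];print("tab",w(p,(g-.02,-.055,.064)))
for q in[(84,75),(486,117)]: print("beam end",onz("top",t(*q),.036))
t=lambda u,v:crop("top",(u,v),215,145,6); s=lambda u,v:crop("side",(u,v),215,215,7)
jig=[("top",t(242,133),(0,0,.035)),("top",t(157,437),(.15,0,.035)),("side",s(167,103),(0,0,.035)),("side",s(350,378),(.15,0,.035))]
p,r=fit(jig,[.54,.1,np.pi]);print("jig",p,r.round(2).tolist())
print("pin px",proj("top",w(p,(0,0,.06))),t(236,122),proj("side",w(p,(0,0,.06))),s(160,72))
print(w(p,(.15,0,0)))
E
python3 m.py
```

```text
lever [ 0.5822 -0.1519  3.0513] [[-0.2, 0.21], [-0.0, 0.04], [-0.03, -0.57]]
cal [ 0.5824 -0.1424  1.4677  0.0864] [[0.92, -1.92], [-0.5, 0.21], [-0.19, 0.43], [0.39, -1.86], [-0.48, 0.45], [-0.8, 0.05], [-0.56, 0.34], [0.15, -0.22], [0.29, -0.4], [0.86, -0.33]]
tab [[ 0.6439 -0.0821  0.064 ]]
beam end [ 0.6513 -0.024   0.036 ]
beam end [ 0.6329 -0.2338  0.036 ]
jig [0.5952 0.1465 2.8973] [[-0.17, -0.15], [-0.52, -0.11], [0.07, -0.31], [0.51, -0.0]]
pin px [[253.7114 164.8619]] (253.91666666666666, 164.91666666666666) [[237.4782 222.4552]] (237.42857142857142, 224.85714285714286)
[[0.4497 0.1828 0.    ]]
```

```bash
cat >> m.py <<'E'
print('----')
t=lambda u,v:crop("top",(u,v),300,135,5.5); s=lambda u,v:crop("side",(u,v),260,145,7)
cal=[("top",t(387,235),(-.040,.008,.028)),("top",t(412,237),(-.054,.008,.028)),
("top",t(222,214),(-.04,.008,.028),1),("top",t(197,213),(-.026,.008,.028),1),
("top",t(203,70),(-.02,-.055,.078),1),("side",s(200,168),(-.02,-.055,.078),1),
("side",s(333,318),(-.04,.008,.028),1),("side",s(303,332),(-.026,.008,.028),1)]
for yaw in(None,1.483):
    f=lambda p: np.concatenate([(proj(o[0],w(p,np.array(o[2])+([p[3],0,0] if len(o)>3 else 0)))[0]-o[1]) for o in cal]+[[(w(p,(-1,0,0))*0).sum()]]+[[100*(p[2]-1.483)]])
    q=least_squares(f,[.58,-.14,1.48,.085],loss="soft_l1");p=q.x;print(p,q.fun.round(2))
print("tab",w(p,(p[3]-.02,-.055,.064)),"yaw",p[2])
h=np.array([.5822-p[0],-.1519-p[1]]);a=p[2];print("hub in cal",h@[np.cos(a),np.sin(a)],h@[-np.sin(a),np.cos(a)])
E
python3 m.py|sed -n '/----/,$p'
```

```text
----
[ 0.5835 -0.1434  1.4802  0.0867] [-0.13 -0.34  0.18 -0.18 -0.26  0.25 -0.58 -0.08 -0.62  0.2   0.01 -0.26
  0.31 -0.6   0.91 -0.5   0.   -0.28]
[ 0.5835 -0.1434  1.4802  0.0867] [-0.13 -0.34  0.18 -0.18 -0.26  0.25 -0.58 -0.08 -0.62  0.2   0.01 -0.26
  0.31 -0.6   0.91 -0.5   0.   -0.28]
tab [[ 0.6443 -0.0819  0.064 ]] yaw 1.4802465020175235
hub in cal -0.00862618872744442 0.0005514137830616646
```

send_rows --pt "1 0 0 0 0.139" --pt "1 0 0 0 0.139" --pt "1 0 0 0 0.14" --pt "1 -0.0418 -0.0346 0 0" --pt "1 -0.0418 -0.0346 0 0" --pt "1 -0.0418 -0.0346 0 0" --pt "1 -0.0418 -0.0346 0 0" --pt "1 -0.0418 -0.0346 0 0" --squeeze 20

```text
clock: 1.1
position: [0.3771, -0.3503, 0.231]
ee_rot: [0.0, -0.674, 0.738, 0.0]
contact_force: [-0.2, -0.4, -1.1]
width: 0.0852
```

send_rows --pt "1 -0.0418 -0.0346 0.008 0" --pt "1 -0.0418 -0.0346 0.008 0" --pt "1 -0.0418 -0.0346 0.008 0" --pt "1 -0.0418 -0.0346 0.008 0" --pt "1 -0.0418 -0.0346 0.008 0" --pt "1 -0.0418 -0.0346 0.008 0" --pt "1 -0.0418 -0.0346 0.008 0" --pt "1 0 0 0 0"

```text
clock: 2.1
position: [0.6454, -0.079, 0.1734]
ee_rot: [-0.0, -0.676, 0.737, 0.001]
contact_force: [-0.5, -0.4, 0.4]
width: 0.0853
```

```bash
cat > st.py <<'E'
from h import *
from scipy.spatial.transform import Rotation as R
np.set_printoptions(precision=4,suppress=True)
def st():
    s=manip.get_state();q=s["ee_rot"];M=R.from_quat(np.r_[q[1:],q[0]]).as_matrix()
    print("t",s["clock"],"pos",s["position"],"yaw",np.arctan2(M[1,0],M[0,0]),"F",s["contact_force"],"w",s["width"],"q",s["qpos"],"tilt",M[:,2]);return s,M
def to(target):
    s,M=st();print("tool shift",M.T@(np.array(target)-s["position"]))
E
python3 -c "
from st import *
to([.6443,-.0819,.045])"
```

```text
t 2.1 pos [ 0.6454 -0.079   0.1734] yaw -1.6566654551945048 F [-0.4851 -0.384   0.4292] w 0.08525608428861446 q [-0.2294  0.4231  1.4244  0.0012  1.2959  1.4269] tilt [-0.0015  0.0015 -1.    ]
tool shift [0.0031 0.0006 0.1284]
```

send_rows --pt "1 0.003 0.0006 0.03 0" --pt "1 0 0 0.04 0" --pt "1 0 0 0.04 0" --pt "1 0 0 0.015 0" --pt "1 0 0 0 0"

```text
clock: 2.72
position: [0.6421, -0.0857, 0.0497]
ee_rot: [-0.001, -0.674, 0.738, 0.001]
contact_force: [0.7, 0.7, 0.4]
width: 0.085
```

```bash
python3 - <<'E'
from st import *
to([.6443,-.0819,.047])
im=manip.get_image("side")[:,:,::-1]; cv2.imwrite("pics/s1.png",cv2.resize(im[100:220,250:390],None,fx=5,fy=5,interpolation=cv2.INTER_CUBIC))
im=manip.get_image("top")[:,:,::-1]; cv2.imwrite("pics/t1.png",cv2.resize(im[120:240,290:420],None,fx=5,fy=5,interpolation=cv2.INTER_CUBIC))
E
```

```text
t 2.725 pos [ 0.6421 -0.0857  0.0497] yaw -1.6615910449168623 F [0.7396 0.7455 0.4209] w 0.08503751442222234 q [-0.2398  0.5231  1.5872 -0.0003  1.0334  1.422 ] tilt [-0.002   0.0002 -1.    ]
tool shift [-0.0039 -0.0018  0.0027]
```

View pics/s1.png

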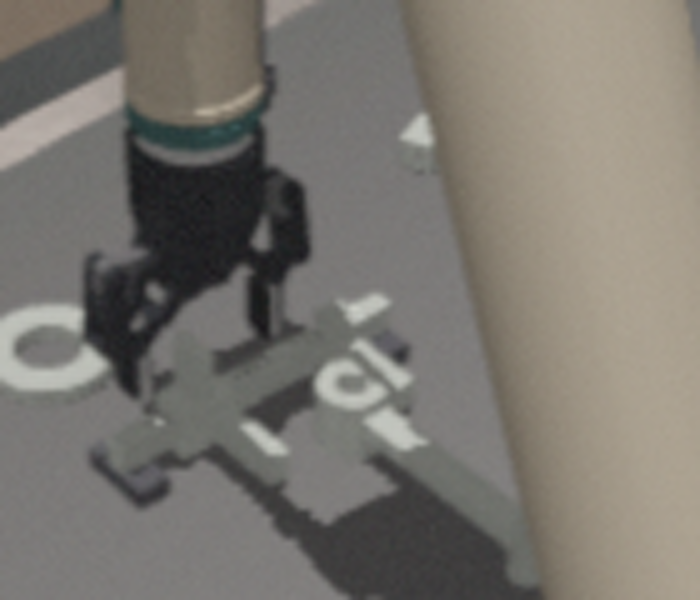

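View pics/t1.png

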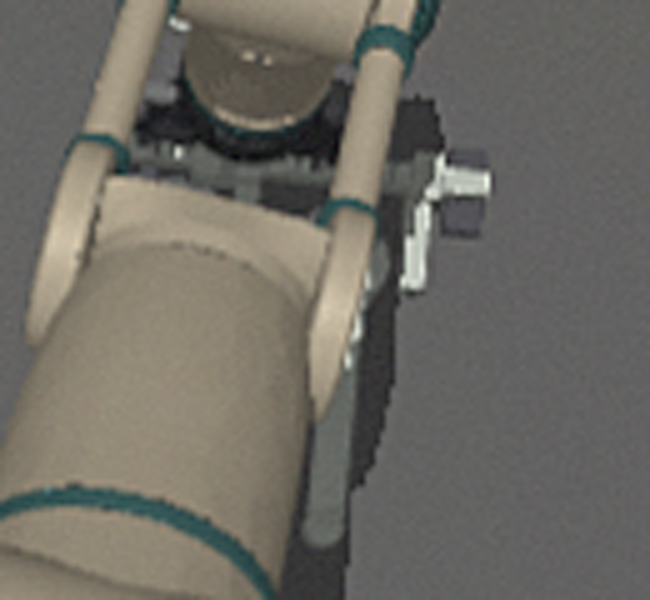

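The side crop shows the fingers on either side of the tab, which is at crop pixel (190,365). I'll close on it now.

send_rows --pt "1 -0.0035 -0.0015 0.003 0" --pt "0 0 0 0 0" --pt "0 0 0 0 0" --pt "0 0 0 0 0" --pt "0 0 0 0 0" --pt "0 0 0 0 0" --pt "0 0 0 0 0"

```text
clock: 3.7
position: [0.6448, -0.0819, 0.0474]
ee_rot: [0.0, -0.674, 0.738, -0.0]
contact_force: [-0.5, 0.7, 1.2]
width: 0.0096
```

```bash
python3 - <<'E'
from st import *
to([.6443,-.0819,.047])
E
```

```text
t 3.7 pos [ 0.6448 -0.0819  0.0474] yaw -1.6613473414408848 F [-0.4649  0.6949  1.1508] w 0.009629461334107255 q [-0.2333  0.5271  1.5862 -0.      1.0282  1.428 ] tilt [ 0.0001 -0.     -1.    ]
tool shift [0.     0.0005 0.0004]
```

send_rows --pt "0 0.006 0 0 0" --pt "0 0.008 0 0 0" --pt "0 0.008 0 0 0" --pt "0 0.006 0 0 0" --pt "0 0.003 0 0 0" --pt "0 0.003 0 0 0" --pt "0 0.002 0 0 0" --pt "0 0 0 0 0"

```text
clock: 4.7
position: [0.6414, -0.1171, 0.0473]
ee_rot: [0.0, -0.674, 0.738, 0.0]
contact_force: [-1.1, 5.0, 3.0]
width: 0.0098
```

send_rows --pt "0 0.001 0 0 0" --pt "0 0.001 0 0 0" --pt "0 0 0 0 0"

```text
clock: 5.08
position: [0.6412, -0.1191, 0.0473]
ee_rot: [0.0, -0.675, 0.738, 0.0]
contact_force: [-0.7, 5.7, 3.7]
width: 0.0095
```

```bash
python3 - <<'E'
from st import *
to([.6443,-.0819,.047])
E
```

```text
t 5.075 pos [ 0.6412 -0.1191  0.0473] yaw -1.6609470207836883 F [-0.7327  5.7233  3.7385] w 0.009524302824769038 q [-0.2906  0.5302  1.5804  0.0006  1.0315  1.37  ] tilt [-0.0003  0.0006 -1.    ]
tool shift [-0.0373  0.0003  0.0004]
```

send_rows --pt "0 0.001 0 0 0" --pt "0 0.001 0 0 0" --pt "0 0 0 0 0"

```text
clock: 5.45
position: [0.641, -0.1213, 0.0474]
ee_rot: [0.0, -0.675, 0.738, 0.0]
contact_force: [-1.0, 4.5, 3.9]
width: 0.0098
```

send_rows --pt "0 0.001 0 0 0" --pt "0 0 0 0 0"

```text
clock: 5.7
position: [0.641, -0.1225, 0.0474]
ee_rot: [-0.0, -0.675, 0.738, 0.0]
contact_force: [-1.7, 4.6, 4.3]
width: 0.0096
```

send_rows --pt "0 0.001 0 0 0" --pt "0 0 0 0 0"

```text
clock: 5.95
position: [0.6409, -0.123, 0.0474]
ee_rot: [0.0, -0.674, 0.738, 0.0]
contact_force: [-1.0, 6.1, 4.1]
width: 0.0095
```

send_rows --pt "0 0.0007 0 0 0" --pt "0 0 0 0 0"

```text
clock: 6.2
position: [0.6409, -0.123, 0.0474]
ee_rot: [0.001, -0.674, 0.738, 0.001]
contact_force: [-1.6, 8.1, 4.0]
width: 0.0095
```

send_rows --pt "0 0.0007 0 0 0" --pt "0 0 0 0 0"

```text
clock: 6.45
position: [0.6408, -0.123, 0.0474]
ee_rot: [0.001, -0.674, 0.738, 0.001]
contact_force: [-0.9, 8.6, 4.7]
width: 0.0097
```

The jaw has stopped advancing at about 41 mm of travel, so both jaws are touching the hub. I'll raise the force gently to about 15 N.

send_rows --pt "0 0.0015 0 0 0" --pt "0 0 0 0 0"

```text
clock: 6.7
position: [0.6408, -0.1232, 0.0474]
ee_rot: [0.002, -0.674, 0.739, 0.002]
contact_force: [-0.3, 12.7, 4.7]
width: 0.0095
```

send_rows --pt "0 0.0015 0 0 0" --pt "0 0 0 0 0"

```text
clock: 6.95
position: [0.6409, -0.1233, 0.0474]
ee_rot: [0.003, -0.674, 0.739, 0.003]
contact_force: [-0.3, 16.8, 5.1]
width: 0.0098
```

send_rows --pt "0 0.001 0 0 0" --pt "0 0 0 0 0" --pt "0 0 0 0 0" --pt "0 0 0 0 0" --pt "0 0 0 0 0"

```text
clock: 7.58
position: [0.6408, -0.1233, 0.0473]
ee_rot: [0.003, -0.674, 0.739, 0.003]
contact_force: [0.7, 18.5, 5.5]
width: 0.01
```

```bash
python3 - <<'E'
from st import *
st()
im=manip.get_image("side")[:,:,::-1]; cv2.imwrite("pics/s2.png",cv2.resize(im[100:220,250:390],None,fx=5,fy=5,interpolation=cv2.INTER_CUBIC))
E
```

```text
t 7.575 pos [ 0.6408 -0.1233  0.0473] yaw -1.6620779296632258 F [ 0.696  18.5283  5.4843] w 0.009951700195063312 q [-0.3014  0.531   1.5786  0.0097  1.0341  1.3557] tilt [ 0.0004  0.0086 -1.    ]
```

View pics/s2.png

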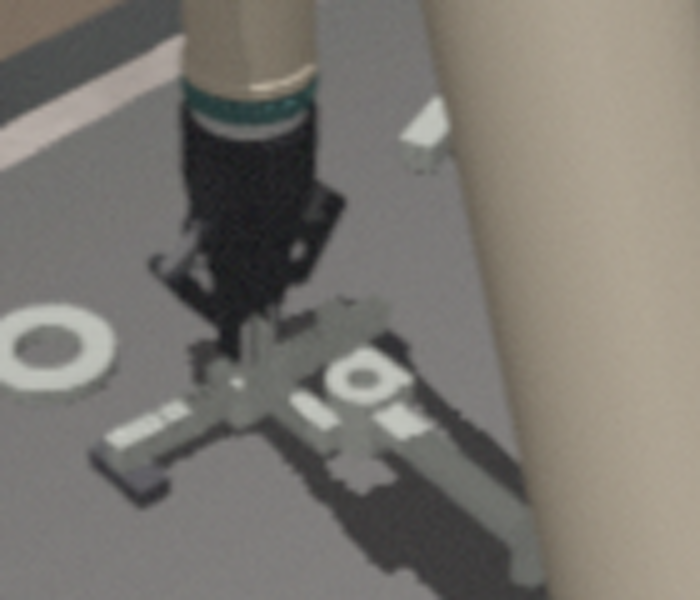

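send_rows --pt "0 -0.004 0 0 0" --pt "0 -0.005 0 0 0" --pt "0 -0.006 0 0 0" --pt "0 -0.008 0 0 0" --pt "0 -0.008 0 0 0" --pt "0 -0.006 0 0 0" --pt "0 -0.003 0 0 0" --pt "0 0 0 0 0"

```text
clock: 8.62
position: [0.6442, -0.0884, 0.0473]
ee_rot: [0.0, -0.675, 0.738, 0.0]
contact_force: [-1.6, 1.7, 5.0]
width: 0.0097
```

send_rows --pt "0 0 0 0 0" --pt "0.5 0 0 0 0" --pt "0.5 0 0 0 0" --pt "0.5 0 0 0 0" --pt "0.5 0 0 -0.02 0" --pt "0.5 0 0 -0.04 0" --pt "0.5 0 0 -0.05 0" --pt "0.5 0 0 -0.03 0"

```text
clock: 9.62
position: [0.6452, -0.0896, 0.19]
ee_rot: [0.001, -0.674, 0.738, -0.002]
contact_force: [-0.1, -0.7, -0.2]
width: 0.0429
```

```bash
python3 - <<'E'
from st import *
st()
E
```

```text
t 9.625 pos [ 0.6452 -0.0896  0.19  ] yaw -1.661049354932527 F [-0.0997 -0.6894 -0.1737] w 0.04291862046094249 q [-0.2446  0.4115  1.401  -0.0001  1.3252  1.4164] tilt [ 0.0038 -0.0011 -1.    ]
```

send_rows --pt "0.7 0.05 0.02 0 0" --pt "0.7 0.055 0.022 0 0" --pt "0.7 0.055 0.022 0 0" --pt "0.7 0.055 0.022 0 0" --pt "0.7 0.055 0.022 0 0" --pt "0.7 0.05 0.02 0 0"

```text
clock: 10.38
position: [0.4867, -0.3984, 0.1873]
ee_rot: [-0.0, -0.674, 0.738, -0.0]
contact_force: [0.6, 0.4, -0.3]
width: 0.0597
```

```bash
python3 - <<'E'
from st import *
st()
im=manip.get_image("side")[:,:,::-1]; cv2.imwrite("pics/side3.png",im);cv2.imwrite("pics/s3.png",cv2.resize(im[145:220,260:370],None,fx=7,fy=7,interpolation=cv2.INTER_CUBIC))
im=manip.get_image("top")[:,:,::-1]; cv2.imwrite("pics/top3.png",im);cv2.imwrite("pics/t3.png",cv2.resize(im[135:240,300:400],None,fx=5.5,fy=5.5,interpolation=cv2.INTER_CUBIC))
E
```

```text
t 10.375 pos [ 0.4867 -0.3984  0.1873] yaw -1.6615387222560636 F [ 0.6117  0.3753 -0.2841] w 0.0596718859956964 q [-0.7965  0.3818  1.456  -0.0001  1.303   0.8651] tilt [ 0.0004 -0.0006 -1.    ]
```

View pics/s3.png

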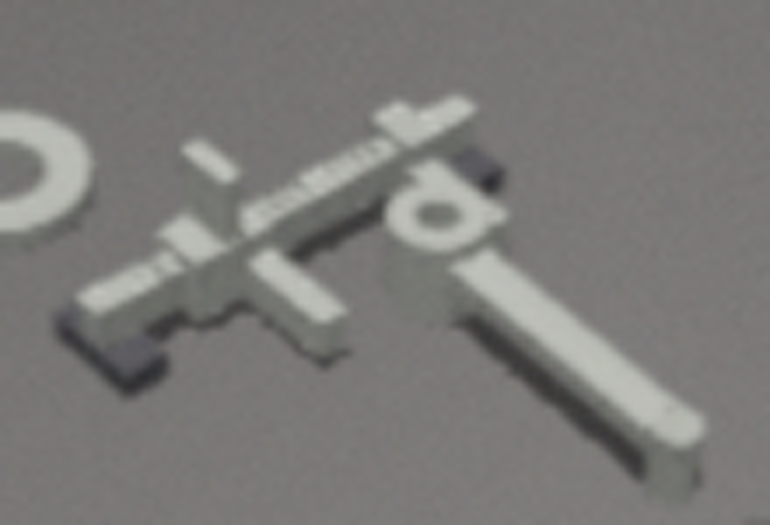

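View pics/t3.png

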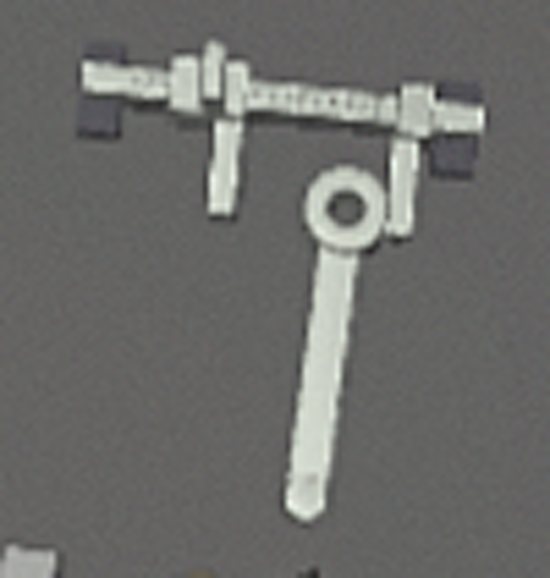

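Hub now touches the anvil jaw, at (345,208) in the top crop, and the sliding jaw has moved well clear. The lever has turned slightly. I'll measure it again.

```bash
python3 - <<'E'
from st import *
t=lambda u,v:crop("top",(u,v),300,135,5.5); s=lambda u,v:crop("side",(u,v),260,145,7)
lev=[("top",t(345,208),(0,0,.044)),("top",t(306,500),(.15,0,.036)),("side",s(438,214),(0,0,.044)),("side",s(678,430),(.15,0,.036))]
p,r=fit(lev,[.58,-.16,3.0]);print("lever",p,r.round(2).tolist())
b=w(p,(.048,0,.028));print("bal",b, "tool yaw",p[2]+np.pi/2-2*np.pi, p[2]-np.pi/2)
print(np.hypot(*(onz("top",t(345,208),.044)-onz("top",t(306,500),.036))[:2]))
to([*b[0,:2],.016])
E
```

```text
lever [ 0.5807 -0.159   3.0118] [[-0.05, 0.41], [-0.29, -0.02], [-0.02, -0.03], [-0.0, -0.83]]
bal [[ 0.5331 -0.1528  0.028 ]] tool yaw -1.7005457420806973 1.4410469115090954
0.15112866823145377
t 10.475 pos [ 0.4851 -0.4019  0.187 ] yaw -1.66668189160995 F [0.3155 0.4423 0.0971] w 0.059933359941667874 q [-0.8004  0.3831  1.4547 -0.0033  1.3021  0.8672] tilt [-0.0011 -0.0034 -1.    ]
tool shift [-0.2532 -0.024   0.1701]
```

send_rows --pt "0.7 -0.04 -0.004 0 0.034" --pt "0.7 -0.053 -0.004 0 0" --pt "0.7 -0.053 -0.004 0.01 0" --pt "0.7 -0.053 -0.004 0.02 0" --pt "0.7 -0.04 -0.004 0.02 0" --pt "0.7 -0.012 -0.004 0.02 0" --pt "0.7 0 0 0 0" --pt "0.7 0 0 0 0"

```text
clock: 11.48
position: [0.5418, -0.1504, 0.1179]
ee_rot: [0.0, -0.662, 0.75, -0.001]
contact_force: [0.4, -0.0, -0.9]
width: 0.0599
```

```bash
python3 - <<'E'
from st import *
to([.5331,-.1528,.011])
E
```

```text
t 11.475 pos [ 0.5418 -0.1504  0.1179] yaw -1.6948019733047262 F [ 0.4039 -0.0308 -0.8516] w 0.05985844488399878 q [-0.3943  0.3427  1.7065 -0.0004  1.0912  1.3007] tilt [ 0.001  -0.0008 -1.    ]
tool shift [0.0033 0.0085 0.1069]
```

send_rows --pt "0.7 0.0033 0.0085 0.02 0.006" --pt "0.7 0 0 0.035 0" --pt "0.7 0 0 0.03 0" --pt "0.7 0 0 0.017 0" --pt "0.7 0 0 0.005 0" --pt "0.7 0 0 0 0"

```text
clock: 12.22
position: [0.5331, -0.1531, 0.011]
ee_rot: [0.0, -0.659, 0.752, -0.001]
contact_force: [-0.6, -1.1, 1.1]
width: 0.0597
```

```bash
python3 - <<'E'
from st import *
to([.5331,-.1528,.011])
im=manip.get_image("side")[:,:,::-1]; cv2.imwrite("pics/s4.png",cv2.resize(im[100:240,250:390],None,fx=4,fy=4,interpolation=cv2.INTER_CUBIC))
E
```

```text
t 12.225 pos [ 0.5331 -0.1531  0.011 ] yaw -1.7018928885816593 F [-0.5677 -1.0599  1.133 ] w 0.05966523064634624 q [-0.405   0.456   1.8479 -0.0002  0.8363  1.297 ] tilt [ 0.0012 -0.0007 -1.    ]
tool shift [-0.0003  0.     -0.    ]
```

View pics/s4.png

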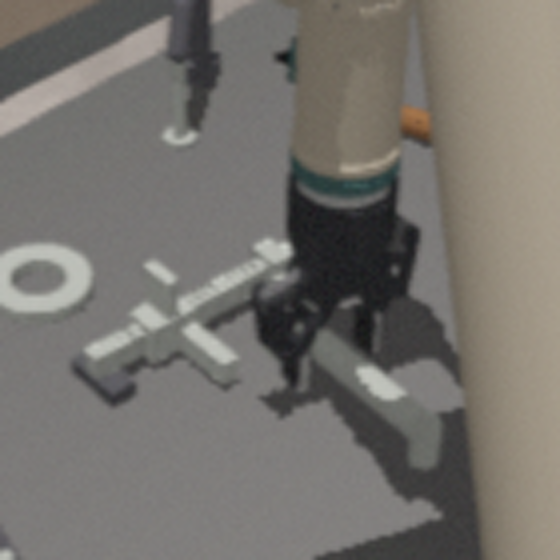

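The fingers stand on both sides of the bar, near (325,340) in the crop. Closing.

send_rows --pt "0.2 0 0 0 0" --pt "0 0 0 0 0" --pt "0 0 0 0 0" --pt "0 0 0 0 0" --pt "0 0 0 0 0" --pt "0 0 0 0 0" --squeeze 80

```text
clock: 13.02
position: [0.533, -0.1527, 0.0112]
ee_rot: [0.0, -0.66, 0.752, -0.001]
contact_force: [-1.3, -1.1, 5.8]
width: 0.0184
```

send_rows --pt "0 0 0 -0.004 0" --pt "0 0 0 -0.008 0" --pt "0 0 0 -0.012 0" --pt "0 0 0 -0.014 0" --pt "0 0 0 -0.014 0" --pt "0 0 0 -0.01 0" --pt "0 0 0 -0.006 0" --pt "0 0 0 0 0"

```text
clock: 14.02
position: [0.5327, -0.1523, 0.0788]
ee_rot: [0.0, -0.66, 0.752, -0.0]
contact_force: [0.1, 0.3, -7.8]
width: 0.0185
```

```bash
python3 - <<'E'
from st import *
s,_=st();print(s["moment"])
im=manip.get_image("side")[:,:,::-1]; cv2.imwrite("pics/s5.png",cv2.resize(im[80:220,250:390],None,fx=4,fy=4,interpolation=cv2.INTER_CUBIC))
E
```

```text
t 14.025 pos [ 0.5327 -0.1523  0.0788] yaw -1.7009509272965095 F [ 0.0745  0.3037 -7.8454] w 0.018521108989253778 q [-0.404   0.3725  1.7744 -0.0001  0.9937  1.297 ] tilt [ 0.0008 -0.0005 -1.    ]
[ 0.0508 -0.0318 -0.0368]
```

View pics/s5.png

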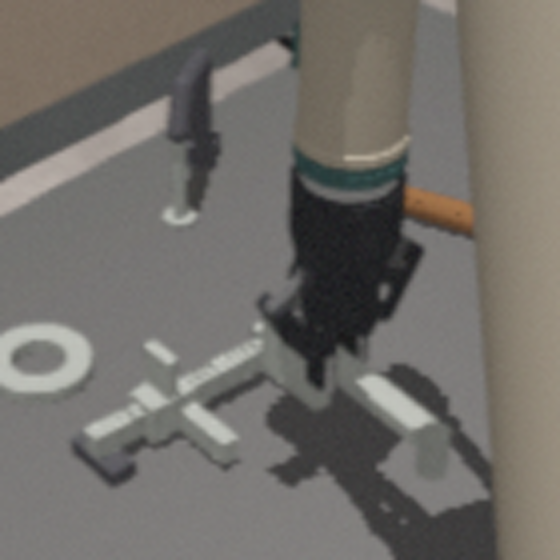

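send_rows --pt "0 0 0 -0.01 0" --pt "0 0 0 -0.02 0" --pt "0 0 0 -0.02 0.03" --pt "0 0 0 -0.012 0.04" --pt "0 0 0 0 0.03" --pt "0 0 0 0 0.0145" --pt "0 -0.01 0.002 0 0" --pt "0 -0.02 0.004 0 0"

```text
clock: 15.08
position: [0.5337, -0.1209, 0.1397]
ee_rot: [-0.0, -0.615, 0.789, 0.001]
contact_force: [-0.2, 0.8, -6.6]
width: 0.0186
```

send_rows --pt "0 -0.03 0.006 0 0" --pt "0 -0.036 0.007 0 0" --pt "0 -0.036 0.007 0 0" --pt "0 -0.036 0.007 0 0" --pt "0 -0.036 0.007 0 0" --pt "0 -0.036 0.007 0 0" --pt "0 -0.03 0.006 0 0" --pt "0 -0.02 0.004 0 0"

```text
clock: 16.08
position: [0.5465, 0.1456, 0.14]
ee_rot: [-0.0, -0.616, 0.787, 0.0]
contact_force: [-0.5, -1.5, -6.4]
width: 0.0184
```

send_rows --pt "0 -0.01 0.002 0 0" --pt "0 -0.005 0.001 0 0" --pt "0 0 0 0 0" --pt "0 0 0 0 0"

```text
clock: 16.58
position: [0.5482, 0.1573, 0.1403]
ee_rot: [-0.0, -0.615, 0.788, -0.0]
contact_force: [0.7, -0.3, -6.8]
width: 0.0187
```

```bash
python3 - <<'E'
from st import *
to([.5486,.1581,.101])
im=manip.get_image("side")[:,:,::-1]; cv2.imwrite("pics/s6.png",cv2.resize(im[130:310,150:350],None,fx=3.5,fy=3.3,interpolation=cv2.INTER_CUBIC))
im=manip.get_image("top")[:,:,::-1]; cv2.imwrite("pics/t6.png",cv2.resize(im[135:255,190:330],None,fx=5,fy=5,interpolation=cv2.INTER_CUBIC))
E
```

```text
t 16.575 pos [0.5482 0.1573 0.1403] yaw -1.8164827710842162 F [ 0.6584 -0.2863 -6.7938] w 0.018672628458304728 q [ 0.1578  0.334   1.6571 -0.0007  1.1508  1.9746] tilt [-0.0001 -0.0006 -1.    ]
tool shift [-0.0009 -0.0002  0.0393]
```

View pics/s6.png

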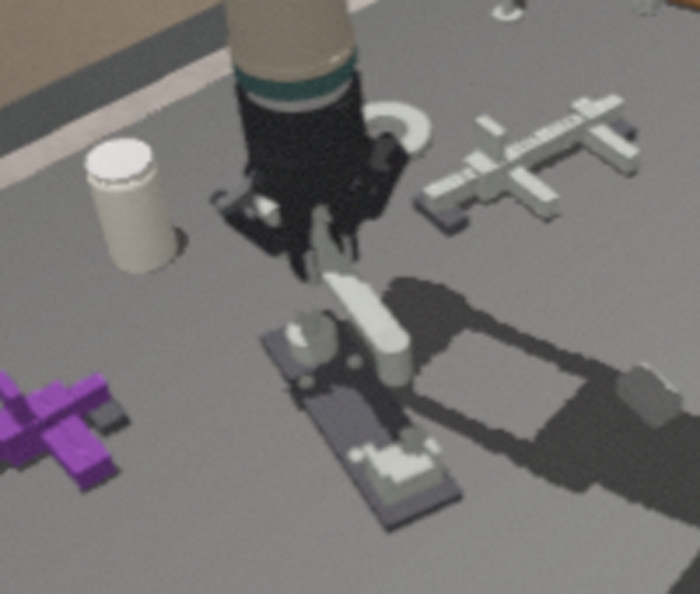

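View pics/t6.png

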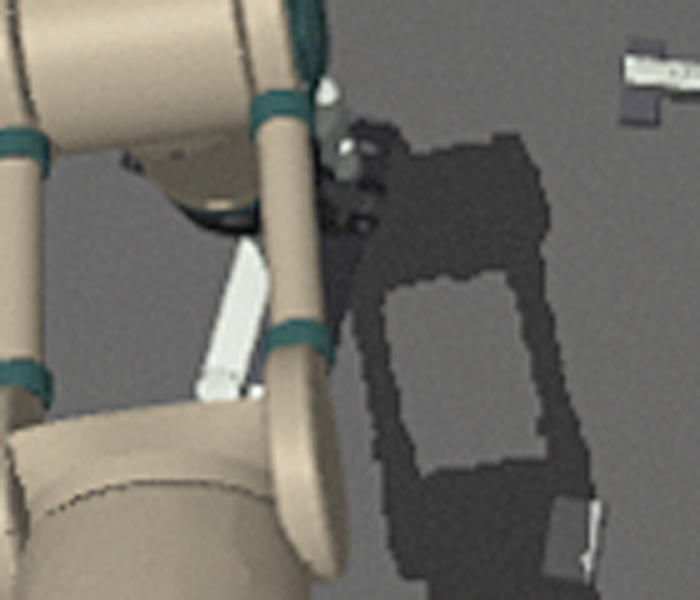

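```bash
python3 - <<'E'
from st import *
def pred(hub,yaw,u):
    P=w([*hub,yaw],[(.15,0,u+.036),(.15,0,u)])
    return proj("side",P),proj("top",P)
a,b=pred((.5950,.1458),2.8965,.1293)
print("pred side crop",(a-[150,130])*[3.5,3.3],"top crop",(b-[190,135])*5)
print("eye xy from top", onz("top",(190+219.5/5,135+382/5),.165),"rest .4497 .1828")
E
```

```text
pred side crop [[390.7437 337.9458]
 [394.5408 373.1358]] top crop [[214.5975 389.4393]
 [225.7653 396.1195]]
eye xy from top [0.4533 0.1799 0.165 ] rest .4497 .1828
```

Prediction and pictures agree to a few mm, and the lever is level. Lowering to about 3 cm above the pin.

send_rows --pt "0 -0.001 0 0.005 0" --pt "0 0 0 0.01 0" --pt "0 0 0 0.012 0" --pt "0 0 0 0.008 0" --pt "0 0 0 0.004 0" --pt "0 0 0 0 0" --pt "0 0 0 0 0" --pt "0 0 0 0 0"

```text
clock: 17.68
position: [0.5488, 0.1592, 0.1017]
ee_rot: [0.0, -0.616, 0.788, -0.0]
contact_force: [-0.9, 0.4, -7.8]
width: 0.0181
```

```bash
python3 - <<'E'
from st import *
to([.5486,.1581,.101])
im=manip.get_image("side")[:,:,::-1]; cv2.imwrite("pics/s7.png",cv2.resize(im[170:300,200:330],None,fx=4.5,fy=4.5,interpolation=cv2.INTER_CUBIC))
im=manip.get_image("top")[:,:,::-1]; cv2.imwrite("pics/t7.png",cv2.resize(im[135:255,190:330],None,fx=5,fy=5,interpolation=cv2.INTER_CUBIC))
P=w([.5952,.1465,2.897],[(0,0,.090),(0.022,0,.112),(.15,0,.126),(.15,0,.09)])
print((proj("side",P)-[200,170])*4.5+1.75,(proj("top",P)-[190,135])*5+2)
E
```

```text
t 17.675 pos [0.5488 0.1592 0.1017] yaw -1.8154590183036092 F [-0.9433  0.441  -7.8236] w 0.018145992969616154 q [ 0.1607  0.3708  1.7076 -0.0001  1.0622  1.9762] tilt [ 0.001   0.0001 -1.    ]
tool shift [ 0.0012 -0.0001  0.0007]
[[164.7334 201.3629]
 [177.3025 198.0743]
 [283.269  335.3285]
 [287.923  380.597 ]] [[314.1007 140.51  ]
 [297.8888 171.0934]
 [227.5781 398.3457]
 [238.0949 404.625 ]]
```

View pics/s7.png

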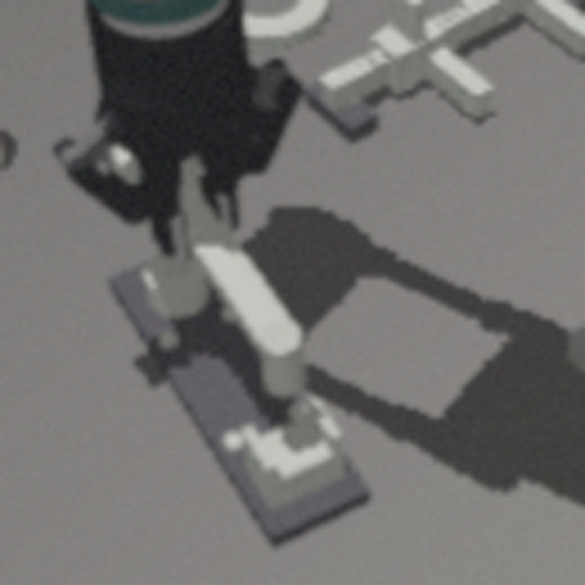

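View pics/t7.png

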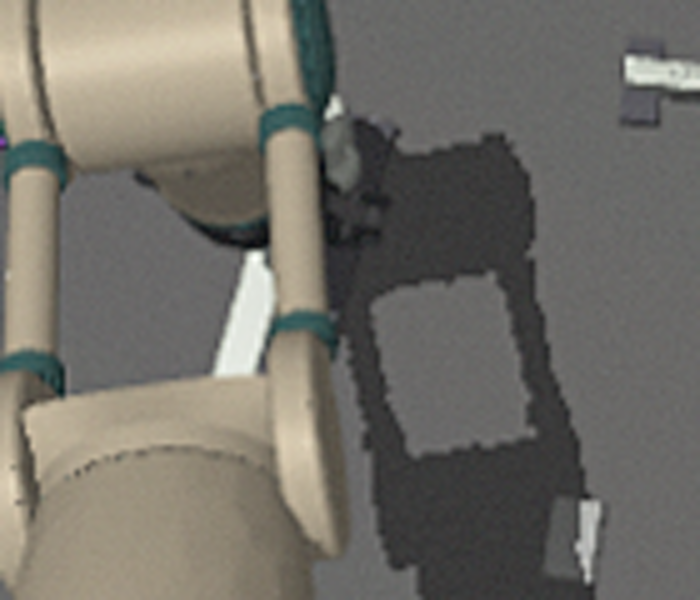

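The eye sits within about 1 px (2–3 mm) of its predicted place over the rest. The bar looks level and nothing is in contact. I'll let it settle and hand in.

send_rows --pt "0 0 0 0 0" --pt "0 0 0 0 0" --pt "0 0 0 0 0" --pt "0 0 0 0 0"

```text
clock: 18.27
position: [0.5484, 0.1592, 0.1012]
ee_rot: [-0.0, -0.616, 0.788, -0.0]
contact_force: [0.4, 0.2, -6.3]
width: 0.018
```

```bash
python3 - <<'E'
from st import *
to([.5486,.1581,.101])
print(manip.sign_off())
E
```

```text
t 18.275 pos [0.5484 0.1592 0.1012] yaw -1.8155429822287728 F [ 0.4285  0.2016 -6.336 ] w 0.017993260748654545 q [ 0.1607  0.3713  1.7082 -0.0001  1.0622  1.9763] tilt [-0.0001 -0.0001 -1.    ]
tool shift [ 0.001  -0.0004  0.0002]
the job is handed in; nothing more can be done
None
```

I did every step and handed the job in at 18.3 s, with the lever held over the jig. The hand-in reports no verdict.

- **Caliper:** I shut the jaw until it stalled at about 41 mm of travel, pressed with about 18 N at the wrist and held it for over half a second. I then backed it off about 35 mm, to a gap of roughly 79 mm by tool travel.
- **Lift:** I re-measured the lever, which had turned slightly against the anvil, and gripped the bar at its balance point with 80 N. The hanging weight read 6–8 N, and the wrist moment just after the lift was at most 0.05 N m.
- **Final hold:** The tool was within about 1 mm of the planned pose with no measurable tilt. The underside is about 90 mm above the table, or 3 cm above the pin.
- **Last pictures:** The eye showed 1–2 px from its predicted place over the rest, about 3 mm, and looked clear of the jig. The hub was mostly hidden by the arm, so its position over the pin comes from the measured grasp, plus a visible edge that fitted.
- **Readings that were slightly off:** The gap at contact came out as 45 mm instead of 44. The finger opening on the 20 mm bar read about 18 mm.

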